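Angle the tube block past the air tap into the reader's bay

ROBOT

A 6-joint arm with a two-finger parallel gripper is mounted at the origin on the work surface; the furniture and walls round the work are solid. World frame = base frame: x ahead of the robot, y to its left, z up, the work surface at z = 0. Lengths are in m, angles in degrees, forces in N, time in s.
With the tool pointing down it reaches from about 0.375 to 0.925 m from the base axis. Payload 5.7 kg.
Tool frame: the origin (TCP) lies at the very end of the fingers, on their centre line; the grasp point (between the pads) lies ctrl.tcp_to_grasp behind it (ctrl.tcp_to_grasp is the distance from the TCP to the grasp point, in m); z points along the fingers, y is the line along which they close (so a half turn about z gives the same grasp; the last joint's range is limited). The gripper opens to 85 mm and grips with 20 to 120 N. Pads are 22 mm wide; open, the fingers measure 114 mm over their backs; the gripper's body (76 mm by 85 mm) begins 54 mm behind the grasp point. The pads swing forward as they close: fully open they stand 13 mm farther back than shut.
Start: joints at [65.483, 20.558, 86.54, -0, 72.909, -6.595], TCP at [0.185, 0.571, 0.231] pointing down, gripper open.
Joint ranges: [-170.27, 170.27], [-57.76, 135], [12.27, 136.19], [-55.21, 235.2], [11.17, 155.16], [-170.74, 170.74]. Speed limits (degrees/s): [136.94, 136.94, 180, 180, 180, 180].

INTERFACE

Orientations are given as [roll, pitch, yaw] about the fixed x, y, z axes, in that order (R = Rz(yaw) Ry(pitch) Rx(roll)).
In Python, from bench import readout, optics, job, ctrl gives the robot as it stands.
- The arm moves only by the shell command python3 -m creep 'ROWS' [OPENING]. ROWS is a JSON object whose one key "rows" holds a list that holds one entry, the list of rows, each a list of 6 numbers: the shift along the tool's x, y, z in cm, then the turn, a rotation vector about the tool's x, y, z in degrees. In form: {"rows": [[[x, y, z, rx, ry, rz], ...]]}. A call has 1 to 12 rows; each row is the pose to reach, as a shift and turn from the pose commanded when the call began, along the tool's axes at that moment; what a row does not reach only later rows make up. A row lasts 1/12 s, in which the tool goes at most 41.7 mm and 7.16 degrees, less where a joint would pass 70% of its speed; a pose out of reach is approached as far as the arm can. A call with a gripper value outside its range is refused whole. OPENING is the opening, from 0 (shut) to 1 (fully open), set as the call begins (- or left out, the last holds). The fingers move at their own pace and stop on an object; the grip force is fixed at half the most. Time passes only in rows, so rows that repeat a pose let the fingers close. It gives the time, the measured TCP pose, the force, the opening and the grip force at its end, in the units of the state.
- readout.observe(): the state, without advancing time (a new reading comes with each control period).
- optics.get_image(name): name is "scene" or "top" or "wrist"; returns a dict with "img" (480x640x3 uint8, red, green, blue), "range_z" (480x640 float32, m along the optical axis (not along the pixel's ray), 0 where there is no reading), "fx", "fy", "cx", "cy" (pixels), "pose" (4x4, takes a point from camera to world coordinates); the wrist camera has in their place "tool_from_camera" (4x4, takes a point from camera to tool coordinates, whose origin is the TCP and whose axes are the flange's). Camera axes: x right, y down, z forward; pixel columns grow to the right and rows downward; lengths in m; the calibration is good to about 2 mm. A picture is of the moment at which its call begins: read the wrist's pose just before it.
- job.job_done(): hands the job in; it is judged then, once.
Trained networks look in a picture, given as the dict that the camera call returned (one of the last four; its "shot" number tells which), for a name from the list of things; names that differ only in an ending like _2 or _b are one class to them, and where a whole thing is asked for, a point or a joint stands for the part that bears it (a point fixed in the world has none). Each returns a list of dicts, best first, with "score" (0 to 1); they miss things now and then, are a little off and sometimes report something else, mostly with a low value. They report only what shows in the picture. A call takes as long as a camera call.
- optics.spot_in(label, picture): "at" ([x, y, z] in m, in the coordinates of the camera as it stood for that picture, good to about 4 mm: the middle of the surface that is visible of it).
The state is a dict: "t": time; "qpos": joint angles; "dq": joint speeds; "joint_efforts": joint torques, N m; "tool_pos": TCP position; "orientation": TCP orientation; "wrist_force": force on the tool from outside, world axes, zero at the start; "ft_torque": the same for the moment, N m; "gripper_width": finger opening in m; "grip_force": force on a finger pad.
Only numpy, scipy, OpenCV 4.12 (cv2) and the standard library are available. Lean on these libraries where they do the work, as an engineer would, in place of code of your own. Each camera call takes 0.05 s, during which the arm holds its last target. There are 200 camera calls.

TASK

Load the long tube block into the open bay of the low white reader by pushing it along the worktop with the fingertips, never lifting it: the air tap stands in front of the bay's right side, so push the block's right end in behind the tap first, slide it along, then swing the left end in. Finish with the block square between the bay's two cheeks and home against the back wall along its whole length, all four tubes still in their wells, and the two vials beside the reader left where they are.

Things in the scene. Friction and masses are not known exactly. Their poses are not given: they have to be found in the camera images.
- tube_block: Grey plastic bar drilled with one row of ten wells, 44 mm (its x) by 260 mm (its y, the long way) by 40 mm high, about 0.45 kg, loose on the worktop. Origin: centre of its underside. At yaw 0 its y axis points to the robot's left and its x axis away from the robot. Wells: 18 mm across, 34 mm deep, 24 mm apart. It needs a few newtons to slide.
- end_right (a point): Middle of the block's right end face (block frame 0, -130, 20 mm).
- end_left (a point): Middle of the block's left end face (block frame 0, +130, 20 mm).
- reader: Low white bench-top reader, fixed, 330 mm wide, 118 mm deep, 72 mm high, with a loading bay at its front: 270 mm wide, open to the front and above, its floor the bare worktop. Origin: on the worktop at the foot of the bay's upright back wall, midway between the cheeks; x points into the reader (away from the robot), y to its left.
- cheek_left (a point): Front of the bay's left cheek at its inner face, 22 mm up (reader frame -30, +135, 22 mm). The cheek is 30 mm thick (y +135 to +165 mm), 44 mm high, edges rounded 5 mm.
- cheek_right (a point): Front of the bay's right cheek at its inner face, 22 mm up (reader frame -46, -135, 22 mm). The cheek is 30 mm thick (y -135 to -165 mm), 44 mm high, edges rounded 5 mm.
- tap: Bench air tap, fixed: upright steel column, foot 33 mm across and 5 mm high, stem 27 mm, head 33 mm from 90 mm up, nozzle to the right, 150 mm tall. Origin: centre of its foot. It stands about 82 mm in front of the bay's back wall and 45 to 65 mm in from the right cheek: the 44 mm wide block has some 21 mm to spare behind it, and the way from tap to left cheek is shorter than the block.
- tube_1: Capped tube, 16 mm across (cap 19 mm), 56 mm tall, standing loose in a well of the block and 22 mm proud of it. Origin: centre of its underside, about -84 mm along the block's y.
- tube_2: Capped tube, 16 mm across (cap 19 mm), 56 mm tall, standing loose in a well of the block and 22 mm proud of it. Origin: centre of its underside, about -12 mm along the block's y.
- tube_3: Capped tube, 16 mm across (cap 19 mm), 56 mm tall, standing loose in a well of the block and 22 mm proud of it. Origin: centre of its underside, about +12 mm along the block's y.
- tube_4: Capped tube, 16 mm across (cap 19 mm), 56 mm tall, standing loose in a well of the block and 22 mm proud of it. Origin: centre of its underside, about +84 mm along the block's y.
- vial_1: Brown vial with white cap, 32 mm across, 75 mm tall, loose, to the right of the tap in front of the reader's right end. Origin: centre of its underside. Leave it.
- vial_2: White vial with blue cap, 36 mm across, 85 mm tall, loose, beside the brown one. Origin: centre of its underside. Leave it.

How it is judged (in metres and radians):
On the way:
1. The block's right end has gone in behind the tap while its left end is still outside the bay (x of end_right in the frame of reader above -0.062 m and y of end_right in the frame of tap below -0 m and x of end_left in the frame of reader below -0.045 m), for 0.1 s.
At the end, for the whole second after the job is handed in: The block lies flat in the bay between the cheeks, both ends within 8 mm of touching the back wall, at rest; the four tubes stand upright in their wells; each vial is within 20 mm of where it stood (x of end_left in the frame of reader between -0.03 and -0.015 m and x of end_right in the frame of reader between -0.03 and -0.015 m and y of tube_block in the frame of reader between -0.008 and 0.008 m and angle between tube_block's own z axis and vertical below 0.05 rad and height (world z) of tube_block below 0.004 m and linear speed of tube_block below 0.01 m/s and angle between each of tube_1, tube_2, tube_3, tube_4's own z axis and vertical below 0.2 rad and horizontal distance between each of tube_1, tube_4 and tube_block below 0.09 m and horizontal distance between each of tube_2, tube_3 and tube_block below 0.018 m and distance of each of vial_1, vial_2 from where it was at the start of the episode below 0.02 m).
It fails at once if the block is lifted off the worktop or tipped (height (world z) of tube_block above 0.01 m or angle between tube_block's own z axis and vertical above 0.12 rad).
It fails at once if a tube is lifted out of its well or tipped out (angle between any of tube_1, tube_2, tube_3, tube_4's own z axis and vertical above 0.5 rad or height (world z) of any of tube_1, tube_2, tube_3, tube_4 above 0.022 m).
It fails at once if a vial beside the reader is knocked over or shoved away (angle between any of vial_1, vial_2's own z axis and vertical above 0.5 rad or distance of any of vial_1, vial_2 from where it was at the start of the episode above 0.03 m).
It also fails if it takes over 61 s, if anything falls off the work surface, if the arm or the gripper's body presses on something with over 40 N, if the wrist force passes 120 N, or if a joint passes its speed limit or range.

## Working session

There is one attempt and no reset: what is moved stays moved. The work goes in short steps, Python scripts to look and compute and a shell command to move; the robot and the scene stay as the last step left them, time stands still between calls to the robot, and variables do not carry over. Pictures are saved under pics/ and viewed, at most 10 in all, crops included, and the job is handed in when it is done.

```bash
mkdir -p pics
cat > h.py <<'E'
import numpy as np, cv2
from scipy.spatial.transform import Rotation as R
from bench import readout, optics, job, ctrl
def pts(p):
    v,u=np.mgrid[0:480,0:640]; z=p["range_z"]
    P=np.stack([(u-p["cx"])/p["fx"]*z,(v-p["cy"])/p["fy"]*z,z],-1)
    T=p["pose"]; W=P@T[:3,:3].T+T[:3,3]; W[z<=0]=np.nan
    return W
def w(p,a): T=p["pose"]; return T[:3,:3]@np.array(a)+T[:3,3]
E
python3 - <<'E'
from h import *
s=readout.observe(); print({k:np.round(v,3) for k,v in s.items()}, ctrl.tcp_to_grasp)
for n in ("top","scene"):
    p=optics.get_image(n); cv2.imwrite(f"pics/{n}0.png",p["img"][...,::-1])
    print(n,np.round(p["pose"],3).tolist(),p["fx"])
    for l in ("tube_block","end_right","end_left","reader","cheek_left","cheek_right","tap","tube_1","vial_1","vial_2"):
        print(l,[(np.round(w(p,d["at"]),3).tolist(),round(d["score"],2)) for d in optics.spot_in(l,p)[:5]])
E
```

```text
{'t': np.float64(0.0), 'qpos': array([ 6.5484e+01,  2.0600e+01,  8.6598e+01, -1.0000e-03,  7.2908e+01,
       -6.5950e+00]), 'dq': array([ 0.077, -0.033,  0.042, -0.038, -0.008,  0.075]), 'joint_efforts': array([ 1.0000e-03, -5.2761e+01, -2.7862e+01,  0.0000e+00,  1.3000e-02,
       -0.0000e+00]), 'tool_pos': array([0.184, 0.57 , 0.23 ]), 'orientation': array([-1.79895e+02, -1.10000e-02,  1.62079e+02]), 'wrist_force': array([ 0.122, -0.687, -0.418]), 'ft_torque': array([0.047, 0.059, 0.008]), 'grip_force': np.float64(0.0), 'gripper_width': np.float64(0.085)} 0.0187
top [[0.027, -0.993, 0.111, 0.509], [-0.999, -0.029, -0.019, -0.078], [0.022, -0.11, -0.994, 0.97], [0.0, 0.0, 0.0, 1.0]] 461.11797142554565
tube_block [([0.506, -0.047, 0.043], 0.91)]
end_right [([0.505, -0.041, 0.039], 0.87)]
end_left [([0.504, -0.048, 0.041], 0.78)]
reader [([0.748, -0.149, 0.069], 0.86)]
cheek_left []
cheek_right [([0.504, -0.037, 0.06], 0.6), ([0.752, -0.148, 0.071], 0.56), ([0.504, -0.056, 0.06], 0.4)]
tap [([0.619, -0.229, 0.126], 0.55)]
tube_1 [([0.507, -0.037, 0.061], 0.61), ([0.514, 0.036, 0.059]
[... 258 characters left out ...]
08, -0.744, -0.668, 0.615], [0.0, 0.0, 0.0, 1.0]] 501.71767994208
tube_block [([0.497, -0.012, 0.037], 0.71)]
end_right [([0.494, -0.013, 0.039], 0.79), ([0.513, 0.037, 0.057], 0.28)]
end_left [([0.499, -0.01, 0.038], 0.97)]
reader [([0.733, -0.098, 0.064], 0.71)]
cheek_left [([0.727, -0.095, 0.065], 0.9)]
cheek_right [([0.725, -0.099, 0.065], 0.57)]
tap [([0.572, -0.373, 0.041], 0.75), ([0.617, -0.223, 0.092], 0.72), ([0.492, -0.014, 0.038], 0.21)]
tube_1 [([0.512, 0.044, 0.057], 0.73), ([0.501, -0.056, 0.058], 0.72), ([0.502, -0.031, 0.057], 0.72)]
vial_1 [([0.603, -0.357, 0.047], 0.96), ([0.573, -0.373, 0.044], 0.68)]
vial_2 [([0.603, -0.357, 0.047], 0.96), ([0.573, -0.373, 0.044], 0.68)]
```

View pics/top0.png

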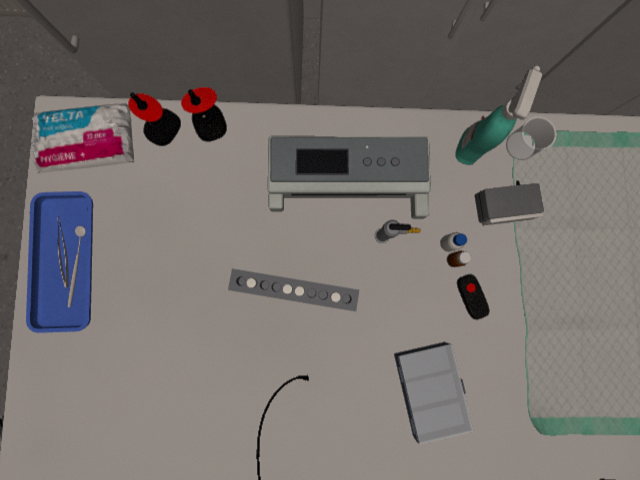

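```bash
cat >> h.py <<'E'
def grab(n="top"):
    p=optics.get_image(n); return p,pts(p)
def rect(W,m):
    P=W[m][:,:2]; r=cv2.minAreaRect((P*1000).astype(np.float32)); return r,len(P)
E
python3 - <<'E'
from h import *
p,W=grab(); np.save("W0.npy",W); np.save("I0.npy",p["img"])
x,y,z=W[...,0],W[...,1],W[...,2]
print("table z",np.nanmedian(z[(x>.4)&(x<.45)&(abs(y)<.2)]))
def show(n,m):
    m=m.astype(np.uint8); k,l,st,c=cv2.connectedComponentsWithStats(m)
    for i in range(1,k):
        if st[i,4]>60: print(n,st[i].tolist(),rect(W,l==i),np.round(np.median(W[l==i],0),3))
show("block",(z>.034)&(z<.046)&(x<.58)&(y>-.3))
show("hi reader",(z>.062)&(z<.08)&(x>.62))
show("cheeks",(z>.036)&(z<.052)&(x>.6))
show("tap",(z>.14)&(z<.16))
show("tubes",(z>.055)&(z<.07)&(x<.58)&(y>-.3))
show("vial",(z>.068)&(z<.095)&(y<-.3)&(x<.66))
E
```

```text
table z -0.0012708549957792803
block [228, 268, 131, 43, 2186] (((504.2892150878906, -46.00885009765625), (260.337158203125, 43.94947814941406), 82.13163757324219), 2186) [ 0.504 -0.045  0.039]
block [397, 355, 23, 88, 370] (((300.3992919921875, -285.4120788574219), (169.37542724609375, 28.676727294921875), 13.85483455657959), 370) [ 0.308 -0.279  0.044]
hi reader [325, 0, 131, 27, 651] (((1087.8094482421875, -228.21536254882812), (272.7821044921875, 15.924615859985352), 78.58029174804688), 651) [ 1.086 -0.241  0.071]
hi reader [478, 1, 12, 17, 82] (((1097.9300537109375, -425.1041564941406), (17.79061508178711, 30.22782325744629), 85.91925048828125), 82) [ 1.104 -0.426  0.073]
hi reader [494, 1, 124, 11, 640] (((1110.578857421875, -578.0255737304688), (5.742908954620361, 257.9117736816406), 0.013260860927402973), 640) [ 1.11  -0.578  0.071]
hi reader [31, 2, 259, 15, 1322] (((1070.1556396484375, 243.5377655029297), (12.21435260772705, 525.916748046875), 0.8676164746284485), 1322) [1.07  0.242 0.071]
hi reader [528, 118, 27, 30, 185] (((838.1032104492188, -541.807373046875), (63.49877
[... 3071 characters left out ...]
708518981933594), 2.203488349914551), 72) [ 0.506 -0.034  0.061]
tubes [295, 286, 9, 10, 72] (((502.249267578125, -57.92295837402344), (17.518543243408203, 15.69347858428955), 2.2325973510742188), 72) [ 0.503 -0.058  0.061]
tubes [331, 292, 10, 10, 71] (((492.7463073730469, -129.14306640625), (17.55999183654785, 16.58364486694336), 65.00729370117188), 71) [ 0.493 -0.129  0.061]
vial [453, 233, 14, 13, 140] (((610.9934692382812, -369.6156311035156), (23.0725040435791, 22.678598403930664), 2.008227825164795), 140) [ 0.61  -0.368  0.082]
vial [459, 251, 12, 12, 114] (((577.049560546875, -380.4251403808594), (22.01717758178711, 21.37639617919922), 7.3105950355529785), 114) [ 0.576 -0.38   0.073]
```

The top view shows the grey block in front of the reader at about (293,290), its left end at (229,279) and right end at (358,300). The reader bay opens toward the robot (cheeks at (276,202) and (421,205)), with the tap at (392,229) and the vials at (457,240) and (459,258). Next I'll fit the reader, tap and block precisely.

Run:
```python
from h import *
W=np.load("W0.npy"); x,y,z=W[...,0],W[...,1],W[...,2]
# back wall profile: between cheeks
for y0 in (-.03,-.06,-.09,-.13,-.17,-.21,-.25,-.27):
    m=(abs(y-y0)<.004)&(x>.66)&(x<.74)
    print(y0,[(round(float(np.median(x[m&(abs(z-h)<.006)])),4) if (m&(abs(z-h)<.006)).any() else None) for h in (.005,.02,.035,.05,.06,.068)])
m=(z>.036)&(z<.052)&(x>.6)&(x<.72)&(y>-.34)&(y<.03)&(x<.69)
for n,mm in (("L",m&(y>-.1)),("R",m&(y<-.2))):
    P=W[mm]; print(n,P.min(0),P.max(0),rect(W,mm))
for a,b in ((0,.004),(.002,.01),(.01,.03),(.03,.06),(.06,.085),(.09,.11),(.11,.135),(.135,.16)):
    mm=(z>a)&(z<b)&(x>.58)&(x<.65)&(y<-.19)&(y>-.27)
    if a<.002: continue
    P=W[mm]; 
    if len(P): print("tap",a,len(P),P.min(0).round(3),P.max(0).round(3))
p=optics.get_image("wrist"); print(np.round(p["tool_from_camera"],3).tolist())
```

```text
-0.03 [0.6818, 0.6986, 0.6986, 0.6986, 0.7088, 0.7258]
-0.06 [0.6852, 0.6994, 0.6986, 0.6996, 0.709, 0.727]
-0.09 [0.6795, 0.7005, 0.6995, 0.7008, 0.71, 0.7275]
-0.13 [0.6852, 0.7017, 0.701, 0.7017, 0.7112, 0.7288]
-0.17 [0.6818, 0.7029, 0.7019, 0.703, 0.7122, 0.728]
-0.21 [0.6843, 0.7041, 0.7035, 0.7043, 0.7151, 0.7291]
-0.25 [0.6823, 0.7055, 0.7048, 0.7058, 0.7147, 0.7289]
-0.27 [0.6808, 0.706, 0.7057, 0.7061, 0.7152, 0.7296]
L [ 0.66719048 -0.01743638  0.03625479] [0.6899094  0.01194357 0.04667033] (((678.7767333984375, -2.747648239135742), (22.58432960510254, 29.030635833740234), 1.735668420791626), 167)
R [ 0.61047631 -0.31781037  0.03618962] [ 0.68980197 -0.21540074  0.04954265] (((654.0415649414062, -266.18182373046875), (37.46747970581055, 123.46900177001953), 31.233898162841797), 225)
tap 0.002 55 [ 0.581 -0.263  0.002] [ 0.644 -0.191  0.009]
tap 0.01 22 [ 0.61  -0.237  0.011] [ 0.631 -0.215  0.029]
tap 0.03 32 [ 0.61 -0.23  0.03] [ 0.629 -0.215  0.06 ]
tap 0.06 22 [ 0.61  -0.231  0.06 ] [ 0.63  -0.215  0.077]
tap 0.09 40 [ 0.608 -0.269  0.096] [ 0.634 -0.212  0.11 ]
tap 0.11 214 [ 0.607 -0.27   0.11 ] [ 0.639 -0.212  0.133]
tap 0.135 140 [ 0.618 -0.258  0.142] [ 0.63  -0.219  0.152]
[[0.0, -0.959, -0.285, 0.072], [1.0, -0.0, 0.002, -0.0], [-0.002, -0.285, 0.959, -0.141], [0.0, 0.0, 0.0, 1.0]]
```

View pics/scene0.png

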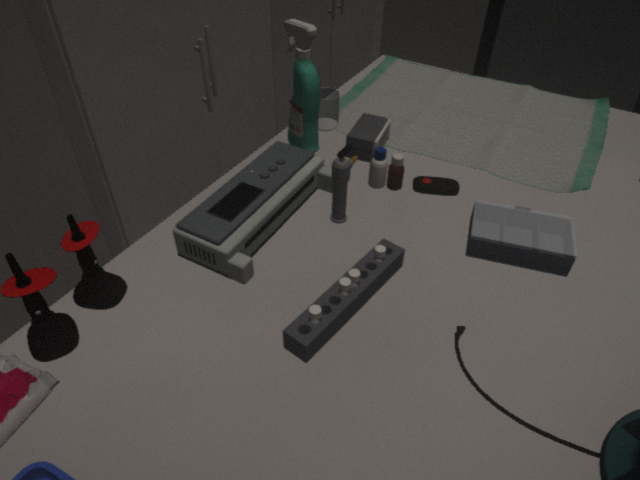

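```bash
cat >> h.py <<'E'
O=np.array([.7022,-.152]); RY=1.8
def rot(a): a=np.radians(a); return np.array([[np.cos(a),-np.sin(a)],[np.sin(a),np.cos(a)]])
def w2r(p): return rot(-RY)@(np.array(p)-O)*1000
def r2w(p): return O+rot(RY)@(np.array(p)/1000)
def front(c,psi,s,gap): # block centre (reader mm), yaw (reader deg) -> tool world xy, yaw
    return r2w(np.array(c)+rot(psi)@np.array([-33-gap,s])),180+psi+RY
def end(c,psi,gap,off=0): # pusher at left end, tool x pointing to block's +y
    return r2w(np.array(c)+rot(psi)@np.array([off,130+11+gap])),90+psi+RY
def row(xy,yaw,z):
    s=readout.observe(); Rc=R.from_euler("xyz",s["orientation"],degrees=True)
    d=Rc.inv().apply(np.r_[xy,z]-s["tool_pos"])*100
    rv=(Rc.inv()*R.from_euler("xyz",[180,0,yaw],degrees=True)).as_rotvec(degrees=True)
    return np.round(np.r_[d,rv],1).tolist()
def block():
    p,W=grab(); x,y,z=W[...,0],W[...,1],W[...,2]; c=p["img"].astype(int)
    m=((z>.034)&(z<.046)&(x>.45)&(x<.715)&(y>-.29)&(y<.25)&(c.max(-1)<110)).astype(np.uint8)
    k,l,st,_=cv2.connectedComponentsWithStats(m); i=1+np.argmax(st[1:,4]); (cx,cy),(a,b),t=rect(W,l==i)[0]
    if a<b: t-=90; a,b=b,a
    t=t-90
    while t<-90: t+=180
    while t>90: t-=180
    print("block reader",w2r([cx/1000,cy/1000]).round(1),"yaw",round(t-RY,1),"size",round(a),round(b)); return p
E
python3 - <<'E'
from h import *
block(); c=[-194.5,112.1]
xy,yaw=front(c,-9.7,-25,25); print(xy,yaw,row(xy,yaw,.15),row(xy,yaw,.006), row([.42,.2],yaw,.2))
E
```

```text
block reader [-195.1  112. ] yaw -9.8 size 260 43
[ 0.44338917 -0.06285566] 172.10000000000002 [-44.1, -52.3, 8.1, -0.0, -0.0, -10.0] [-44.1, -52.3, 22.5, -0.0, -0.0, -10.0] [-33.8, -28.0, 3.1, -0.0, -0.0, -10.0]
```

```bash
python3 -m creep '{"rows":[[[-33.8,-28,3,0,0,-10],[-33.8,-28,3,0,0,-10],[-33.8,-28,3,0,0,-10],[-33.8,-28,3,0,0,-10],[-33.8,-28,3,0,0,-10],[-33.8,-28,3,0,0,-10],[-33.8,-28,3,0,0,-10],[-33.8,-28,3,0,0,-10],[-33.8,-28,3,0,0,-10],[-33.8,-28,3,0,0,-10],[-33.8,-28,3,0,0,-10],[-44.1,-52.3,8,0,0,-10]]]}' 1
python3 -m creep '{"rows":[[[-10.3,-24.3,5,0,0,0],[-10.3,-24.3,5,0,0,0],[-10.3,-24.3,5,0,0,0],[-10.3,-24.3,5,0,0,0],[-10.3,-24.3,5,0,0,0],[-10.3,-24.3,5,0,0,0],[-10.3,-24.3,5,0,0,0],[-10.3,-24.3,5,0,0,0]]]}'
python3 -c "
from h import *
xy,yaw=front([-194.5,112.1],-9.7,-25,20); print(row(xy,yaw,.006),readout.observe()['wrist_force'])"
```

```text
t: 2.25
tool_pos: [0.428, 0.1598, 0.1949]
orientation: [179.8, 0.3, 172.0]
wrist_force: [0.9, -0.3, -0.0]
gripper_width: 0.0854
grip_force: 0.0
t: 2.92
tool_pos: [0.4939, -0.0995, 0.1431]
orientation: [-179.9, 0.1, 171.9]
wrist_force: [0.3, 0.3, 0.7]
gripper_width: 0.0857
grip_force: 0.0
[5.0, 2.9, 13.7, -0.1, 0.1, -0.2] [0.29907889 0.25866984 0.66638039]
```

```bash
python3 -m creep '{"rows":[[[5,2.9,2,0,0,0],[5,2.9,2,0,0,0],[5,2.9,6,0,0,0],[5,2.9,10,0,0,0],[5,2.9,12,0,0,0],[5,2.9,13,0,0,0],[5,2.9,13.7,0,0,0],[5,2.9,13.7,0,0,0]]]}'
python3 -c "
from h import *
print(readout.observe()['wrist_force'])
for c,a in (([-180,109],-9.7),([-160,105.5],-9.7),([-135,102],-9.7),([-120,101],-6),([-105,101],0),([-90,101],5),([-80,101],8),([-71,101],11)):
  xy,yaw=front(c,a,-25,0); print(row(xy,yaw,.006))"
```

```text
t: 3.58
tool_pos: [0.4458, -0.0588, 0.0057]
orientation: [180.0, -0.1, 172.1]
wrist_force: [0.6, -0.1, 0.7]
gripper_width: 0.0857
grip_force: 0.0
[ 0.56187459 -0.08518141  0.66396645]
[-3.8, -0.5, -0.0, 0.0, -0.1, 0.0]
[-5.8, -0.5, -0.0, 0.0, -0.1, 0.0]
[-8.3, -0.4, -0.1, 0.0, -0.1, 0.0]
[-10.0, -0.5, -0.1, 0.0, -0.1, -3.7]
[-11.8, -0.5, -0.1, 0.0, -0.1, -9.7]
[-13.5, -0.5, -0.1, 0.0, -0.1, -14.7]
[-14.7, -0.5, -0.1, 0.0, -0.1, -17.7]
[-15.8, -0.5, -0.1, 0.0, -0.1, -20.7]
```

```bash
python3 -m creep '{"rows":[[[-1,-0.5,0,0,0,0],[-1.8,-0.5,0,0,0,0],[-2.2,-0.5,0,0,0,0],[-2.6,-0.5,0,0,0,0],[-3.1,-0.5,0,0,0,0],[-3.6,-0.5,0,0,0,0],[-4.1,-0.5,0,0,0,0],[-4.6,-0.5,0,0,0,0],[-5.1,-0.5,0,0,0,0],[-5.6,-0.5,0,0,0,0],[-6.1,-0.5,0,0,0,0],[-6.1,-0.5,0,0,0,0]]]}'
python3 -c "
from h import *
p=block();cv2.imwrite('pics/t1.png',p['img'][...,::-1])
for c,a in (([-135,102],-9.7),([-120,101],-6),([-105,101],0),([-90,101],5),([-80,101],8),([-71,101],11)):
  xy,yaw=front(c,a,-25,0); print(row(xy,yaw,.006))"
```

```text
t: 4.58
tool_pos: [0.5064, -0.0729, 0.0071]
orientation: [180.0, -0.1, 172.1]
wrist_force: [-4.3, 2.0, -0.0]
gripper_width: 0.0853
grip_force: 2.0
block reader [-139.8  206.6] yaw -9.7 size 53 42
[-2.2, 0.1, 0.1, -0.0, -0.0, -0.0]
[-3.8, 0.1, 0.1, 0.0, -0.0, -3.7]
[-5.6, 0.0, 0.1, 0.0, -0.0, -9.7]
[-7.4, 0.0, 0.1, 0.0, -0.0, -14.7]
[-8.5, 0.1, 0.1, 0.0, -0.0, -17.7]
[-9.6, 0.1, 0.1, 0.0, -0.0, -20.7]
```

View pics/t1.png

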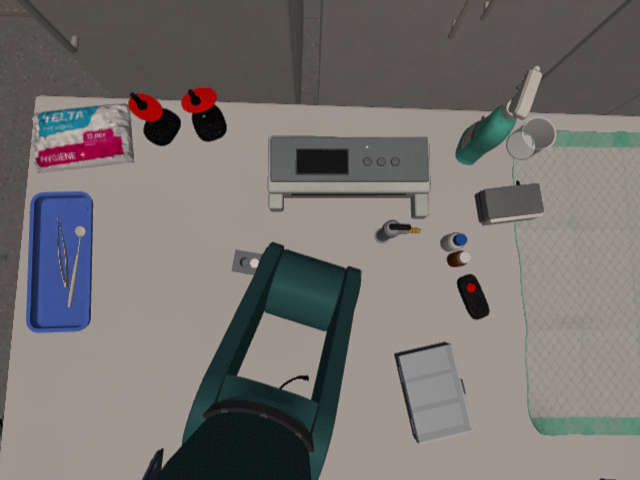

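The arm hides most of the block, but its left end at (245,262) fits a straight push to a centre near (-157, 104) at yaw -9.7. I'll continue with the turning push.

```bash
python3 -m creep '{"rows":[[[-0.6,0,0.1,0,0,0],[-1.1,0,0.1,0,0,0],[-1.7,0,0.1,0,0,0],[-2.2,0,0.1,0,0,0],[-2.8,0,0.1,0,0,-1.4],[-3.3,0,0.1,0,0,-2.5],[-3.8,0,0.1,0,0,-3.8],[-4.3,0,0.1,0,0,-5.4],[-4.8,0,0.1,0,0,-7],[-5.3,0,0.1,0,0,-8.6],[-5.8,0,0.1,0,0,-10.2],[-6.3,0,0.1,0,0,-11.8]]]}'
python3 -c "
from h import *
p=block()
for c,a in (([-90,101],5),([-80,101],8),([-71,101],11)):
  xy,yaw=front(c,a,-25,0); print(row(xy,yaw,.006))"
```

```text
t: 5.63
tool_pos: [0.5694, -0.0819, 0.0056]
orientation: [-180.0, 0.0, -176.0]
wrist_force: [-3.6, -0.3, -0.9]
gripper_width: 0.0853
grip_force: 1.5
block reader [-103.7  207.7] yaw 2.5 size 45 42
[-0.8, -0.1, -0.0, -0.0, 0.1, -2.7]
[-2.0, -0.3, -0.0, -0.0, 0.1, -5.7]
[-3.0, -0.5, -0.0, -0.1, 0.1, -8.7]
```

```bash
python3 -m creep '{"rows":[[[-0.5,-0.1,0,0,0,-1.5],[-1,-0.1,0,0,0,-3],[-1.5,-0.2,0,0,0,-4.5],[-2,-0.3,0,0,0,-6],[-2.5,-0.4,0,0,0,-7.5],[-3,-0.5,0,0,0,-8.7],[-3,-0.5,0,0,0,-8.7],[-2,-0.4,0,0,0,-8.7],[1,-0.2,0,0,0,-8.7],[3,0,0,0,0,-8.7],[3,0,-5,0,0,-8.7],[3,0,-9,0,0,-8.7]]]}'
python3 -c "
from h import *
p=block(); c=[-71,101];a=11
xy,yaw=end(c,a,25); print(xy,yaw,readout.observe()['qpos'],row(xy,yaw,.12))"
```

```text
t: 6.68
tool_pos: [0.5349, -0.0829, 0.0875]
orientation: [179.8, -0.3, -167.5]
wrist_force: [2.5, -1.2, 0.8]
gripper_width: 0.0853
grip_force: 0.0
block reader [-59.3  31. ] yaw 10.3 size 114 43
[0.5912855  0.10859479] 102.8 [-1.60960212e+01  2.52668536e+01  1.01565840e+02  9.43024712e-03
  5.26144827e+01 -1.18633596e+02] [-9.0, 17.8, -2.3, 0.2, 0.6, 89.7]
```

```bash
python3 -m creep '{"rows":[[[0,2,-4,0,0,10],[0,6,-4,0,0,20],[-2,10,-4,0,0,30],[-4,14,-4,0,0,40],[-6,18,-4,0,0,50],[-9,18,-4,0,0,60],[-9,18,-4,0,0,70],[-9,18,-4,0,0,80],[-9,18,-4,0,0,89.7],[-9,18,-4,0,0,89.7],[-9,18,-4,0,0,89.7],[-9,18,-4,0,0,89.7]]]}' 0.18
python3 -c "
from h import *
p=block(); cv2.imwrite('pics/t2.png',p['img'][...,::-1])"
```

```text
t: 7.73
tool_pos: [0.5882, 0.1118, 0.1292]
orientation: [179.8, 0.0, 108.7]
wrist_force: [0.6, 0.5, -0.6]
gripper_width: 0.0158
grip_force: 0.0
block reader [-74.  101.8] yaw 11.1 size 258 42
```

View pics/t2.png

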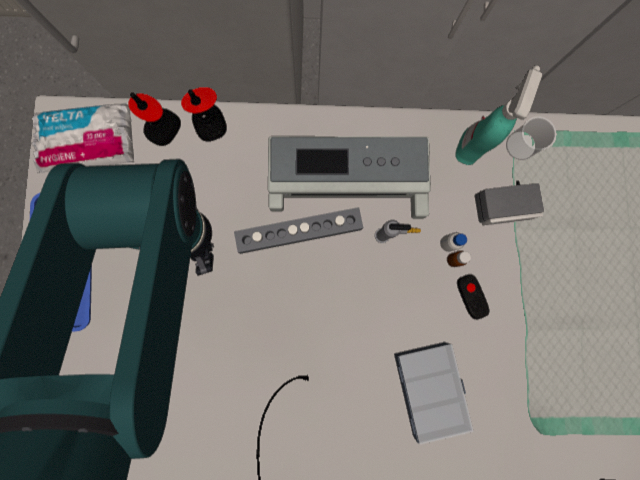

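The top view shows the block at (298,231), clear to the left of the tap and angled with its right end at (361,218) pointing into the gap behind it. It measures centre (-74, 102), yaw 11°. The pusher is now off the left end at (203,245).

```bash
python3 -c "
from h import *
for c,a,g in (([-74,101.8],11.1,20),([-74,101.8],11.1,1),([-68.3,77],11,0),([-62.6,52],10.8,0),([-57,27],10.6,0)):
  xy,yaw=end(c,a,g); print(xy.round(3),row(xy,yaw,.012))"
```

```text
[0.589 0.104] [-0.7, -0.2, 11.7, 0.2, 0.0, 5.3]
[0.593 0.086] [-2.6, -0.3, 11.7, 0.2, 0.0, 5.3]
[0.6  0.06] [-5.3, -0.5, 11.7, 0.2, 0.0, 5.4]
[0.607 0.036] [-7.8, -0.6, 11.7, 0.2, 0.0, 5.6]
[0.614 0.011] [-10.4, -0.7, 11.7, 0.2, 0.0, 5.8]
```

```bash
python3 -m creep '{"rows":[[[-0.5,-0.2,3,0,0,5.3],[-0.5,-0.2,6,0,0,5.3],[-0.5,-0.2,9,0,0,5.3],[-0.5,-0.2,11.7,0,0,5.3],[-0.5,-0.2,11.7,0,0,5.3]]]}'
python3 -c "
from h import *
for c,a,g in (([-74,101.8],11.1,1),([-68.3,77],11,0),([-62.6,52],10.8,0),([-57,27],10.6,0)):
  xy,yaw=end(c,a,g); print(xy.round(3),row(xy,yaw,.012))"
```

```text
t: 8.2
tool_pos: [0.5838, 0.1058, 0.0075]
orientation: [-179.6, -0.1, 103.9]
wrist_force: [-0.5, 0.8, -0.3]
gripper_width: 0.0156
grip_force: 0.0
[0.593 0.086] [-2.2, 0.4, -0.5, -0.4, -0.1, 1.0]
[0.6  0.06] [-4.8, 0.5, -0.5, -0.4, -0.1, 1.1]
[0.607 0.036] [-7.4, 0.6, -0.5, -0.4, -0.1, 1.3]
[0.614 0.011] [-9.9, 0.7, -0.5, -0.4, -0.1, 1.5]
```

```bash
python3 -m creep '{"rows":[[[-0.8,0.4,-0.5,-0.3,0,1],[-1.6,0.4,-0.5,-0.3,0,1],[-2,0.4,-0.5,-0.3,0,1],[-2.4,0.4,-0.5,-0.3,0,1],[-2.9,0.4,-0.5,-0.3,0,1],[-3.4,0.4,-0.5,-0.3,0,1],[-3.9,0.5,-0.5,-0.3,0,1.1],[-4.4,0.5,-0.5,-0.3,0,1.1],[-4.9,0.5,-0.5,-0.3,0,1.2],[-5.4,0.5,-0.5,-0.3,0,1.2],[-5.9,0.6,-0.5,-0.3,0,1.3],[-5.9,0.6,-0.5,-0.3,0,1.3]]]}'
python3 -c "
from h import *
block()
for c,a,g in (([-60,40],10.7,0),([-57,27],10.6,0),([-53,8],10.5,0)):
  xy,yaw=end(c,a,g); print(xy.round(3),row(xy,yaw,.012))"
```

```text
t: 9.2
tool_pos: [0.6083, 0.0508, 0.0192]
orientation: [179.5, -0.1, 102.4]
wrist_force: [-1.4, 4.5, 3.8]
gripper_width: 0.0154
grip_force: 2.4
block reader [-64.   48.7] yaw 10.2 size 220 42
[0.61  0.024] [-2.7, -0.4, 0.7, 0.5, -0.1, -0.1]
[0.614 0.011] [-4.0, -0.3, 0.7, 0.5, -0.1, -0.0]
[ 0.619 -0.008] [-6.0, -0.2, 0.7, 0.5, -0.1, 0.1]
```

```bash
python3 -m creep '{"rows":[[[-0.5,0,0.2,0,0,0],[-1,0,0.4,0,0,0],[-1.5,0,0.5,0,0,0],[-2,0,0.5,0,0,0],[-2.5,0,0.5,0,0,0],[-3,0,0.5,0,0,0],[-3.5,0,0.5,0,0,0],[-4,0,0.5,0,0,0],[-4.5,0,0.5,0,0,0],[-4.5,0,0.5,0,0,0]]]}'
python3 -c "
from h import *
p=block();print(readout.observe()['tool_pos'],readout.observe()['wrist_force']); cv2.imwrite('pics/t3.png',cv2.resize(p['img'][160:300,170:450,::-1],None,fx=2.8,fy=2.8,interpolation=cv2.INTER_CUBIC))
s=readout.observe(); t=w2r(s['tool_pos'][:2]); a=s['orientation'][2]-90-RY; print(t, 'C from tool',t-rot(a)@[0,141],a)"
```

```text
t: 10.08
tool_pos: [0.6177, 0.0063, 0.0139]
orientation: [179.6, -0.0, 102.4]
wrist_force: [-1.0, 4.2, 2.5]
gripper_width: 0.0155
grip_force: 1.8
block reader [-49.9 -18.2] yaw 10.9 size 175 42
[0.61771858 0.0063455  0.01372022] [-1.14790544  2.82998207  2.30222908]
[-79.4659769  160.92099604] C from tool [-53.5085582   22.33090832] 10.60838330460859
```

View pics/t3.png

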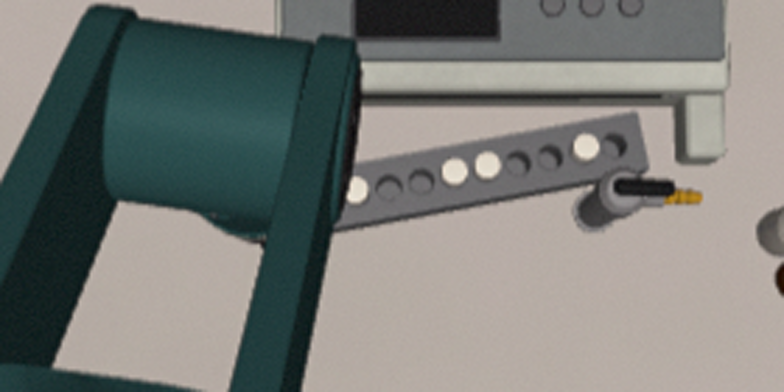

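The crop shows the right end at (640,140), already in behind the tap (foot at (590,222)) with a gap to spare. The right cheek is at (700,130), about 25 mm farther on.

```bash
python3 -m creep '{"rows":[[[-0.4,0,0,0,0,0],[-0.8,0.1,0,0,0,0],[-1.2,0.1,0,0,0,0],[-1.6,0.1,0,0,0,0],[-1.9,0.1,0,0,0,0],[-2.1,0.1,0,0,0,0],[-2.1,0.1,0,0,0,0],[-2.1,0.1,0,0,0,0]]]}'
python3 -c "
from h import *
p=block()
s=readout.observe(); t=w2r(s['tool_pos'][:2]); a=s['orientation'][2]-90-RY; print(t, 'C from tool',t-rot(a)@[0,141],a,s['wrist_force'])"
```

```text
t: 10.8
tool_pos: [0.6226, -0.0128, 0.0134]
orientation: [179.6, -0.1, 102.4]
wrist_force: [-1.4, 7.8, 6.5]
gripper_width: 0.0149
grip_force: 3.8
block reader [-43.  -49.2] yaw 11.4 size 153 44
[-75.14611046 141.60264034] C from tool [-49.16893774   3.01625393] 10.61655010005904 [-1.93966386  7.77495476  6.36047724]
```

```bash
python3 -m creep '{"rows":[[[-0.2,0,0,0,0,0],[-0.4,0.0,0,0,0,0],[-0.4,0.0,0,0,0,0],[-0.4,0.0,0,0,0,0]]]}'
python3 -c "
from h import *
p=block()
s=readout.observe(); t=w2r(s['tool_pos'][:2]); a=s['orientation'][2]-90-RY; print(t, 'C from tool',t-rot(a)@[0,141],a,s['wrist_force'],row(r2w([-110,200]),282-360+180,.15))"
```

```text
t: 11.18
tool_pos: [0.6234, -0.0167, 0.0134]
orientation: [179.6, -0.1, 102.4]
wrist_force: [-2.8, 6.7, 6.1]
gripper_width: 0.0153
grip_force: 3.8
block reader [-42.  -56.8] yaw 12.0 size 146 44
[-74.5218474  137.71520243] C from tool [-48.53327872  -0.86904739] 10.621261570799273 [-1.96719741  7.3655301   6.83087461] [6.8, -2.2, -13.7, 0.4, -0.1, 0.4]
```

```bash
python3 -m creep '{"rows":[[[1,0,0,0,0,0],[3,0,0,0,0,0],[3,0,-4,0,0,-7],[3,0,-8,0,0,-14],[3,-2,-11,0,0,-21],[3,-4,-11,0,0,-28],[3,-5,-11,0,0,-35],[3,-5,-11,0,0,-42],[3,-5,-11,0,0,-49],[3,-5,-11,0,0,-56],[3,-5,-11,0,0,-63],[3,-5,-11,0,0,-70]]]}' 1
python3 -c "
from h import *
p=block()
for g,z in ((25,.12),(25,.006)):
  xy,yaw=front([-53.8,-1.1],12,20,g); print(row(xy,yaw,z))"
```

```text
t: 12.23
tool_pos: [0.5675, 0.0004, 0.1222]
orientation: [179.9, 0.4, 172.8]
wrist_force: [1.0, -0.6, -0.0]
gripper_width: 0.0854
grip_force: 0.0
block reader [-49.2 -12. ] yaw 10.7 size 237 44
[-3.7, -14.6, 0.2, -0.0, 0.4, -20.6]
[-3.7, -14.6, 11.6, -0.0, 0.4, -20.6]
```

```bash
python3 -m creep '{"rows":[[[-1,-4,0,0,0,-7],[-2,-8,0,0,0,-14],[-3,-12,0,0,0,-19.5],[-3.7,-14.5,0,0,0,-19.5],[-3.7,-14.5,0,0,0,-19.5],[-3.7,-14.5,3,0,0,-19.5],[-3.7,-14.5,6,0,0,-19.5],[-3.7,-14.5,9,0,0,-19.5],[-3.7,-14.5,11.6,0,0,-19.5],[-3.7,-14.5,11.6,0,0,-19.5],[-3.7,-14.5,11.6,0,0,-19.5]]]}'
python3 -c "
from h import *
s=readout.observe();print(s['wrist_force']); block()
P=np.array([-27.2,-128.4])+rot(10.7)@[22,0]; print('pivot',P)
for a in (10.7,9,7,5,3,1,0):
  c=np.array([-min(22+.3*a,99),P[1]+0])*0+P+rot(a)@[-22,130]; 
  xy,yaw=front(c,a,20,0); print(a,c.round(1),row(xy,yaw,.006))"
```

```text
t: 13.2
tool_pos: [0.5844, -0.1472, 0.0048]
orientation: [179.9, 0.1, -168.1]
wrist_force: [0.4, -0.5, 1.1]
gripper_width: 0.0854
grip_force: 0.0
[ 0.41844023 -0.45069744  1.07526359]
block reader [-69.9  94.1] yaw 10.3 size 64 42
pivot [  -5.58251848 -124.31533446]
10.7 [-51.3  -0.7] [-2.9, -0.0, 0.0, -0.0, 0.3, -0.6]
9 [-47.6   0.6] [-3.4, 0.1, 0.0, -0.0, 0.3, 1.1]
7 [-43.3   2. ] [-3.9, 0.3, 0.0, -0.0, 0.3, 3.1]
5 [-38.8   3.3] [-4.4, 0.5, 0.0, 0.0, 0.3, 5.1]
3 [-34.4   4.4] [-5.0, 0.6, 0.0, 0.0, 0.3, 7.1]
1 [-29.8   5.3] [-5.5, 0.7, 0.0, 0.0, 0.3, 9.1]
0 [-27.6   5.7] [-5.8, 0.8, 0.1, 0.0, 0.3, 10.1]
```

```bash
python3 -m creep '{"rows":[[[-1,0,0,0,0,-0.6],[-2,0,0,0,0,-0.6],[-2.6,0,0,0,0,-0.6],[-2.9,0,0,0,0,-0.3],[-3.2,0,0,0,0,0.6],[-3.5,0,0,0,0,1.5],[-3.8,0.1,0,0,0,2.6],[-4.1,0.1,0,0,0,3.7],[-4.4,0.1,0,0,0,4.8],[-4.7,0.1,0,0,0,5.9],[-4.7,0.1,0,0,0,5.9]]]}'
python3 -c "
from h import *
s=readout.observe();print(s['wrist_force']); p=block();cv2.imwrite('pics/t4.png',cv2.resize(p['img'][160:300,210:490,::-1],None,fx=2.8,fy=2.8,interpolation=cv2.INTER_CUBIC))
for a in (4,2,0):
  c=np.array([-27.6-2.2*a,0]) 
  xy,yaw=front(c,a,20,0); print(a,c.round(1),row(xy,yaw,.006))"
```

```text
t: 14.17
tool_pos: [0.6323, -0.137, 0.007]
orientation: [-180.0, 0.3, -174.0]
wrist_force: [-3.3, 0.9, 1.5]
gripper_width: 0.0856
grip_force: 1.6
[-3.34120504  0.89313124  1.49590649]
block reader [ -30.7 -128.3] yaw 80.5 size 36 10
4 [-36.4   0. ] [0.1, 0.1, 0.1, -0.0, 0.4, 0.3]
2 [-32.   0.] [-0.4, 0.1, 0.1, 0.0, 0.4, 2.3]
0 [-27.6   0. ] [-0.9, 0.2, 0.1, 0.0, 0.4, 4.3]
```

View pics/t4.png

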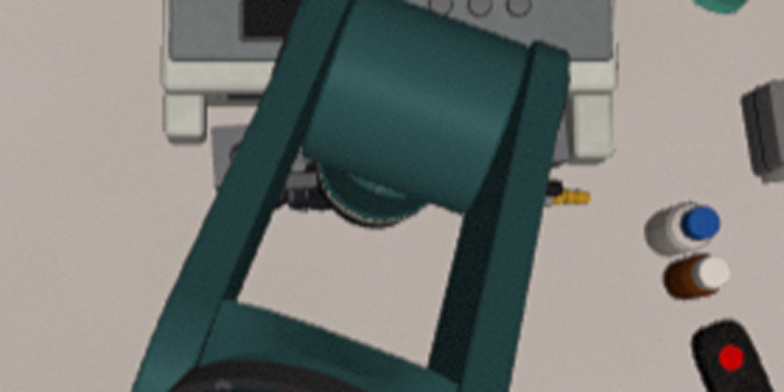

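The crop shows the left end at (212,150), just right of the left cheek's inner face (207), so it clears. The right end at about (568,140) is inside the right cheek, and the vials are untouched. I'll continue the swing.

```bash
python3 -m creep '{"rows":[[[-0.2,0,0,0,0,1.3],[-0.5,0,0,0,0,2.3],[-0.7,0,0,0,0,3.3],[-0.9,0,0,0,0,4.3],[-1.1,0,0,0,0,4.3],[-1.3,0,0,0,0,4.3],[-1.4,0,0,0,0,4.3],[-1.5,0,0,0,0,4.3]]]}'
python3 -c "
from h import *
s=readout.observe();print(s['wrist_force']); 
xy,yaw=front([-22,0],0,20,0); print(row(xy,yaw,.006))
p,W=grab(); x,y,z=W[...,0],W[...,1],W[...,2]
m=(abs(z-.04)<.006)&(x>.62)&(x<.71)&(y>-.285)&(y<-.02); c=p['img'].max(-1)<110; P=W[m&c]
for lo,hi in ((-.05,-.02),(-.285,-.25)):
  q=P[(P[:,1]>lo)&(P[:,1]<hi)]; 
  if len(q): r=np.array([w2r(a[:2]) for a in q]); print(len(q),r.min(0),r.max(0))
"
```

```text
t: 14.88
tool_pos: [0.6446, -0.1355, 0.0065]
orientation: [179.9, 0.1, -178.3]
wrist_force: [-9.6, -1.2, 6.6]
gripper_width: 0.0857
grip_force: 4.6
[-9.55652872 -1.20669451  6.64720405]
[-0.2, 0.2, 0.0, 0.1, 0.1, -0.1]
55 [-43.96586205 104.96426411] [  0.77155082 131.78204245]
89 [ -46.60666374 -132.7635238 ] [   0.70263061 -114.03914376]
```

```bash
python3 -m creep '{"rows":[[[-0.2,0,0,0,0,0],[-0.4,0,0,0,0,0],[-0.5,0,0,0,0,0],[-0.5,0,0,0,0,0],[-0.5,0,0,0,0,0]]]}'
python3 -m creep '{"rows":[[[1,0,0,0,0,0],[3,0,0,0,0,0],[5,0,0,0,0,0],[7,0,-4,0,0,0],[9,0,-8,0,0,0],[11,6,-10,0,0,0],[11,10,-10,0,0,0],[11,14,-10,0,0,0],[11,18,-10,0,0,0],[11,22,-10,0,0,0],[11,26,-10,0,0,0],[11,30,-10,0,0,0]]]}'
python3 -c "
from h import *
p=block();cv2.imwrite('pics/t5.png',cv2.resize(p['img'][160:300,210:490,::-1],None,fx=2.8,fy=2.8,interpolation=cv2.INTER_CUBIC))
W=pts(p);x,y,z=W[...,0],W[...,1],W[...,2]
for n,m in (('v2',(z>.076)&(z<.095)&(y<-.3)&(y>-.45)&(x<.66)),('v1',(z>.068)&(z<.08)&(y<-.3)&(y>-.45)&(x<.59)&(x>.5)),('tubes',(z>.055)&(z<.07)&(x>.65)&(x<.696)&(y>-.29)&(y<-.02))):
    k,l,st,_=cv2.connectedComponentsWithStats(m.astype(np.uint8))
    for i in range(1,k):
        if st[i,4]>30: print(n,rect(W,l==i)[0][0],w2r(np.array(rect(W,l==i)[0][0])/1000).round(1))
"
```

```text
t: 15.35
tool_pos: [0.6466, -0.1354, 0.0063]
orientation: [179.9, -0.2, -178.2]
wrist_force: [-15.4, -1.3, 11.2]
gripper_width: 0.0857
grip_force: 7.8
t: 16.35
tool_pos: [0.5337, 0.1484, 0.1069]
orientation: [179.9, 0.6, -178.3]
wrist_force: [1.4, -1.0, -0.9]
gripper_width: 0.0856
grip_force: 0.0
block reader [-21.6   1.2] yaw 0.1 size 276 45
v2 (611.5628051757812, -369.96173095703125) [ -97.4 -215. ]
v1 (577.3534545898438, -380.21514892578125) [-132.  -224.2]
tubes (677.4611206054688, -71.3130111694336) [-22.2  81.4]
tubes (679.6451416015625, -142.44674682617188) [-22.2  10.3]
tubes (680.3673706054688, -167.14028930664062) [-22.3 -14.4]
tubes (682.98388671875, -238.62388610839844) [-21.9 -86. ]
```

View pics/t5.png

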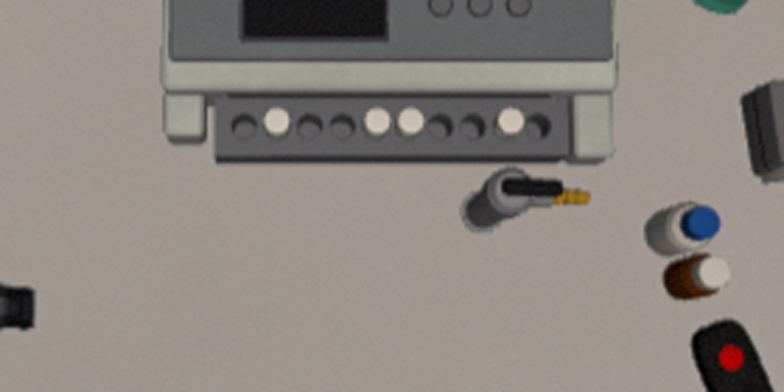

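The crop shows the block seated in the bay from (216,130) to (568,130), parallel to the back wall. All four tubes are upright, the tube rows measure x = -22 mm and y centre about -2 mm, and the vials are unmoved. I'll hand it in.

```bash
python3 -c "
from bench import job; print(job.job_done())"
```

```text
the job is handed in; nothing more can be done
None
```

I handed the job in at about 16 s of the 61 s allowed; the interface returned no verdict. By the last top-camera measurement, the block sits square and home against the back wall, about 2 mm off centre between the cheeks. All four tubes are upright in their wells and both vials are where they stood.

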